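Feed a slide carrier through the scanner's infeed flap

TASK

Load the slide carrier into the slide scanner: put it on the infeed deck with its tapered nose towards the flap, then push it along the lane through the spring flap until its nose is fully home against the end of the lane and the flap has swung shut behind it. Also pull the scanner's light-path rod out to its middle click position, so that both eyepieces and camera get the picture, and leave the cup, the tube and the well plate alone.

Things in the scene. Friction and masses are not known exactly. Their poses are not given: they have to be found in the camera images.
- scanner: White slide scanner, fixed to the bench. Origin: at bench height on the centre line of its infeed lane, under the shut flap. x = feed direction (level, roughly to the robot's left), y = to the side facing the robot, z up. The other entries give places in this frame, mm. A white housing fills x 162 to 312, y -110 to 50, z to 118; on its far half (y below -40) a microscope head, z to 330.
- deck (a point): Middle of the open front part of the aluminium infeed deck, on its top, at scanner (-105, 0, 12). Deck: x -165 to 162, y -56 to 56, top at z = 12. No walls before x = -58: from there two flared guides (walls up to z = 36) lead into the lane at x = -30. Same axes as the scanner.
- lane_end (a point): Foot of the end stop, on the deck at scanner (162, 0, 12): the flat housing front against which the nose comes home. The lane from x = -30 to here is open above, 56 wide (y -28 to 28), its 6 thick walls rise to z = 36. For x 2 to 80 the +y wall is set back to y = 46, room for the open flap. Same axes as the scanner.
- flap (a joint): Infeed flap: 4 mm steel leaf standing across the lane at scanner x = 0, z 13 to 50, on a vertical hinge pin at scanner (0, 40), reaching 66 mm to y = -26. 0 = shut; positive (rad) = swung inward, to scanner +x, up to 1.5; never outward. A light spring (about 1 to 3 N against a carrier) swings it shut once nothing is in its way; its free edge sweeps up to scanner x = 66.
- rod (a joint): Light-path rod: slide position in m. 0 = pushed fully in, 0.015 = middle click, 0.030 = pulled fully out. A spring detent draws it to the nearest of these three; about 5 N takes it from one to the next. It starts fully in.
- rod_knob (a point): Centre of the round black knob, 24 mm diameter, 18 long, on the end of the light-path rod (8 mm steel). Level axis along scanner y, 95 mm above the bench. The rod leaves the housing's robot-facing side (scanner y = 50) at scanner x = 222; pulling moves the knob to scanner +y. Pushed in, the knob's centre is at scanner y = 85. Same axes as the scanner.
- carrier_center (a point): Centre (half-way up) of the loose slide carrier: flat grey plastic block with two glass slides on top, 80 long (its x), 50 wide (its y), 22 high, about 90 to 180 g. Its +x end is the nose, tapered at 45 degrees from 50 to 26 wide over the last 12 mm; the other end is square. Starts flat on the bench to the robot's right.
- carrier_nose (a point): Middle of the flat nose face of the carrier, half-way up (40 mm along the carrier's x from its centre).
- tube: Bystander: white tube standing on its red cap, 35 mm in diameter, 110 high; origin under its centre.
- cup: Bystander: cardboard cup, 80 mm wide, 90 high; origin under its centre.
- wellplate: Bystander: white six-well plate, 85 x 127 x 18 mm; origin under its centre.
There are look-alikes about, which are no part of the job. Leave any brown or turquoise look-alike of the part that bears carrier_center alone.

How it is judged:
By the outcome, as a careful person would: the job done as asked, in the order asked, and still so for the second after the job is handed in, with the robot touching nothing.
It also fails if it takes over 66 s, if anything falls off the work surface, if the arm or the gripper's body presses on something with over 40 N, if the wrist force passes 120 N, or if a joint passes its speed limit or range.

ROBOT

A 6-joint arm with a two-finger parallel gripper is mounted at the origin on the work surface. World frame = base frame: x ahead of the robot, y to its left, z up, the work surface at z = 0. Lengths are in m, angles in rad, forces in N, time in s.
With the tool pointing down it reaches from about 0.35 to 0.775 m from the base axis. Payload 5.5 kg.
Tool frame: the origin (TCP) lies midway between the tips of the shut fingers; the grasp point (between the pads) lies 19 mm behind it; z points along the fingers, y is the line along which they close (so a half turn about z gives the same grasp; the last joint's range is limited). The gripper opens to 85 mm and grips with 20 to 120 N. Pads are 22 mm wide; open, the fingers measure 114 mm over their backs; the gripper's body (76 mm by 85 mm) begins 54 mm behind the grasp point. The pads swing forward as they close: fully open they stand 13 mm farther back than shut.
Start: joints at [-1.389, 0.313, 0.046, 1.304, 0, 1.431], TCP at [0.182, -0.546, 0.231] pointing down, gripper open.
Joint ranges: [-2.76, 2.76], [-0.86, 1.69], [-1.03, 1.26], [-2.2, 2.34], [-1.47, 1.5], [-3.14, 3.14]. Speed limits (rad/s): [2.57, 2.57, 3.14, 3.14, 3.14, 3.14].

INTERFACE

Orientations are given as a unit quaternion [w, x, y, z].
In Python, from workcell import env gives the robot as it stands. The module is installed in compiled form; this text tells all that it offers.
- The arm moves only by the tool servo_tool, never from a script. Its argument "increments" is a list of rows, each an object of numbers: "grip": the closure, from 0 (fully open) to 1 (shut); "x", "y", "z": the shift along the tool's x, y, z in mm; "roll": the turn about the tool's z in degrees. In form: [{"grip": .., "x": .., "y": .., "z": .., "roll": ..}, ...]. A call has 1 to 5 rows; each row shifts and turns the commanded pose from where the row before left it, along the tool's axes as they then stand; what a row does not reach is not made up. A row lasts 1/12 s, in which the tool goes at most 41.7 mm and 7.16 degrees, less where a joint would pass 70% of its speed; a pose out of reach is approached as far as the arm can. A call is refused whole if a number of a shift passes 41.7 or a number of a turn 7.16, either way. A call with a gripper value outside its range is refused whole. The fingers move at their own pace and stop on an object; "grip_force" is the grip in N (left out, the last holds). Time passes only in rows, so rows that do not move let the fingers close. It gives the time, the measured TCP pose, the force, the opening and the grip force at its end, in the units of the state.
- env.get_state(): the state, without advancing time (a new reading comes with each control period).
- env.read_camera(name): name is "scene" or "side" or "wrist"; returns the picture (480x640x3 uint8, red, green, blue); there is no depth.
- env.get_calibration(name): a dict with "vertical_fov" (degrees; the focal length in pixels is half the picture's height over the tangent of half this angle, whatever the lens; pixels are square), "cx", "cy" (the principal point, pixels), "k1" (the pictures are not rectified: a ray, as slopes to the right and down, at radius r is drawn at 1 + k1 r^2 times it, then the intrinsics apply), "rvec" (rotation vector, rad) and "tvec" (3), from world to camera coordinates, as OpenCV has them; the wrist camera has in their place "tool_from_camera" (4x4, takes a point from camera to tool coordinates, whose origin is the TCP and whose axes are the flange's). Camera axes: x right, y down, z forward; pixel columns grow to the right and rows downward; lengths in m; the calibration is good to about 2 mm. A picture is of the moment at which its call begins: read the wrist's pose just before it. get_calibration takes no time and is no camera call.
- env.hand_in(): hands the job in; it is judged then, once.
The state is a dict: "clock": time; "joint_pos": joint angles; "qvel": joint speeds; "tau": joint torques, N m; "tcp_pos": TCP position; "orientation": TCP orientation; "wrist_force": force on the tool from outside, world axes, zero at the start; "ft_torque": the same for the moment, N m; "finger_gap": finger opening in m; "grip_force": force on a finger pad.
Only numpy, scipy, OpenCV 4.12 (cv2) and the standard library are available. Lean on these libraries where they do the work, as an engineer would, in place of code of your own. Each camera call takes 0.05 s, during which the arm holds its last target. There are 200 camera calls.

## Working session

There is one attempt and no reset: what is moved stays moved. The work goes in short steps, Python scripts to look and compute and a tool call to move; the robot and the scene stay as the last step left them, time stands still between calls to the robot, and variables do not carry over. Pictures are saved under pics/ and viewed, at most 10 in all, crops included, and the job is handed in when it is done.

Besides the shell and the picture viewer there is one more tool, called in YAML: its name, and indented under it one key for each argument. servo_tool: Moves the arm, as the interface text tells. Its arguments: {"type":"object","properties":{"increments":{"type":"array"},"grip_force":{"type":"number"}},"required":["increments"]}

```bash
mkdir -p pics; cat > h.py <<'E'
import numpy as np, cv2
from workcell import env
def K(c):
    f=240/np.tan(np.radians(c['vertical_fov'])/2)
    return np.array([[f,0,c['cx']],[0,f,c['cy']],[0,0,1.]])
def Rq(q):
    w,x,y,z=q
    from scipy.spatial.transform import Rotation as R
    return R.from_quat([x,y,z,w]).as_matrix()
def cam(name,st=None):
    """K, dist, R, t world->cam"""
    c=env.get_calibration(name)
    if name=='wrist':
        st=st or env.get_state(); T=np.eye(4);T[:3,:3]=Rq(st['orientation']);T[:3,3]=st['tcp_pos']
        M=np.linalg.inv(T@np.array(c['tool_from_camera'])); R,t=M[:3,:3],M[:3,3]
    else:
        R=cv2.Rodrigues(np.array(c['rvec'],float))[0]; t=np.array(c['tvec'],float).ravel()
    return K(c),np.array([c['k1'],0,0,0,0.]),R,t
def ray(C,px):
    k,d,R,t=C
    u=cv2.undistortPoints(np.array(px,float).reshape(-1,1,2),k,d).reshape(-1,2)
    v=np.c_[u,np.ones(len(u))]@R
    return -R.T@t, v
def onz(C,px,z):
    o,v=ray(C,px); s=(z-o[2])/v[:,2]; return o+v*s[:,None]
def proj(C,P):
    k,d,R,t=C
    return cv2.projectPoints(np.array(P,float).reshape(-1,1,3),cv2.Rodrigues(R)[0],t,k,d)[0].reshape(-1,2)
def shot(name,f):
    st=env.get_state(); im=env.read_camera(name); cv2.imwrite('pics/'+f,cv2.cvtColor(im,cv2.COLOR_RGB2BGR)); return im,cam(name,st)
E
python3 - <<'E'
from h import *
for n in ['scene','side','wrist']:
    im,C=shot(n,n+'0.png'); o=-C[2].T@C[3]; print(n,o.round(3),C[2][2].round(2),C[0][0,0].round(1),C[1][0])
print(env.get_state())
E
```

```text
scene [0.859 0.431 1.033] [-0.25 -0.47 -0.84] 580.9 0.016311148295747376
side [ 0.418 -0.893  0.599] [ 0.16  0.83 -0.53] 462.5 -0.014673322483254711
wrist [ 0.249 -0.522  0.374] [-0.27 -0.09 -0.96] 381.2 -0.08304458182639617
{'clock': 0.15, 'joint_pos': array([-1.38861356e+00,  3.13875948e-01,  4.52680046e-02,  1.30362327e+00,
       -1.22789131e-05,  1.43122117e+00]), 'qvel': array([-0.00079688, -0.00222047,  0.00454743, -0.00054668, -0.00322859,
       -0.00106154]), 'tau': array([ 1.77181515e-03, -4.81065953e+01,  2.98814356e+01,  1.39000628e-02,
       -1.42245153e-04,  4.30443350e-06]), 'tcp_pos': array([ 0.18176644, -0.54511439,  0.23059786]), 'orientation': array([-7.17148007e-04,  9.87086612e-01,  1.60185844e-01, -2.14211400e-05]), 'wrist_force': array([-0.49628523,  0.2716781 ,  0.68166902]), 'ft_torque': array([-0.02815536, -0.04741195,  0.04079369]), 'grip_force': 0.0, 'finger_gap': 0.08496287194067528}
```

View pics/scene0.png

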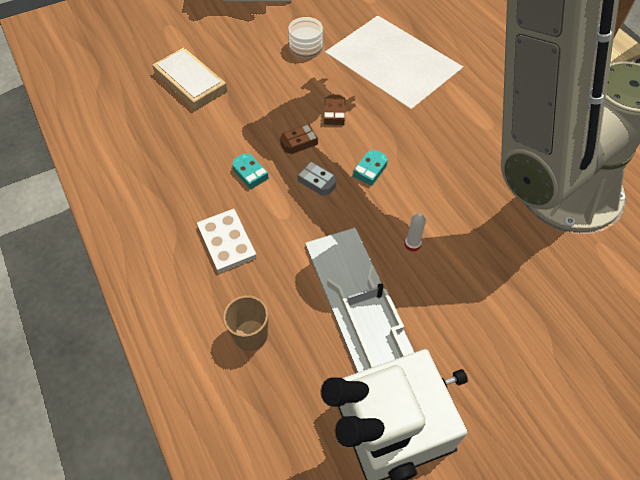

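View pics/side0.png

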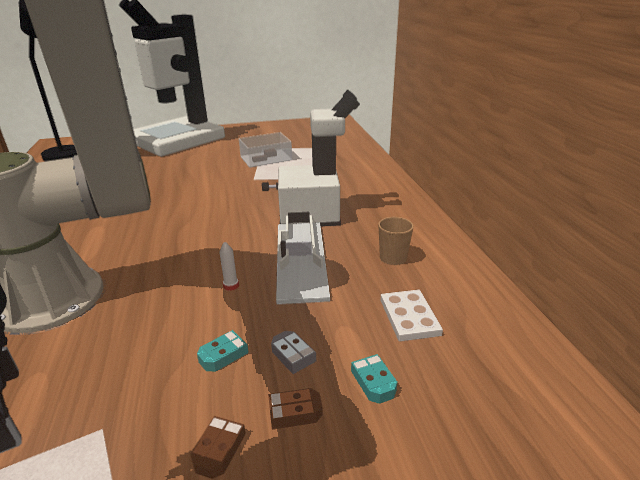

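The scene camera shows a grey block at (317,178), turquoise ones at (250,169) and (370,167), and brown ones at (299,138) and (334,110). The side camera shows the grey one at (293,350). Only the grey one matches the carrier's colour. The scanner deck's outer edge is at about scene (306,243)-(355,230), and the knob is at (460,377). I'll confirm with an enlarged crop.

```bash
python3 - <<'E'
import cv2,numpy as np
s=cv2.imread('pics/scene0.png');d=cv2.imread('pics/side0.png')
a=cv2.resize(s[150:206,280:355],(400,300),interpolation=cv2.INTER_CUBIC)
b=cv2.resize(d[322:378,256:331],(400,300),interpolation=cv2.INTER_CUBIC)
c=cv2.resize(s[222:372,300:500],(400,300),interpolation=cv2.INTER_CUBIC)
e=cv2.resize(d[160:310,210:410],(400,300),interpolation=cv2.INTER_CUBIC)
cv2.imwrite('pics/crop1.png',np.vstack([np.hstack([a,b]),np.hstack([c,e])]))
E
```

```text
(no output)
```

View pics/crop1.png

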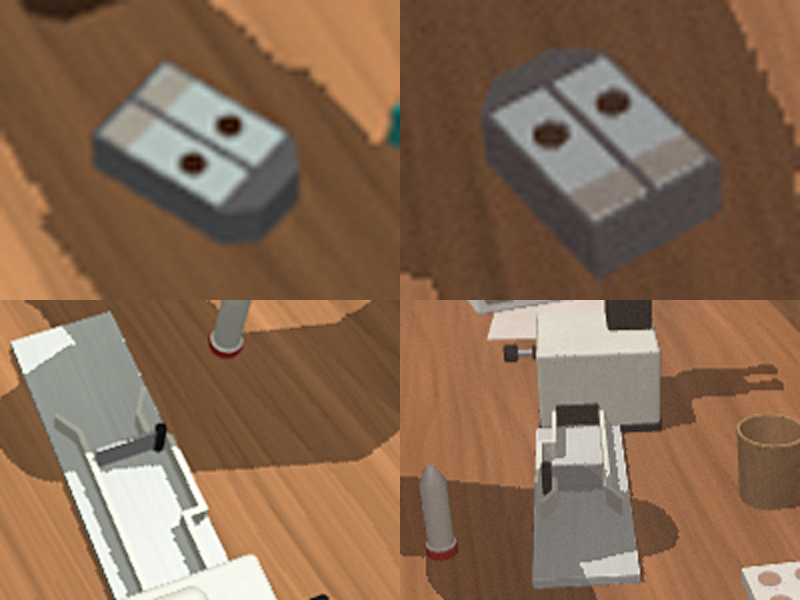

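Crop: the grey carrier has its nose to the scene's lower right. The deck end corners, the flap with its black pin, and the knob are all clear. Next I'll fit both poses from corner points.

```bash
cat > m1.py <<'E'
from h import *
from scipy.optimize import least_squares
S,D=cam('scene'),cam('side')
def fit(obs,x0):
    def f(p):
        c,s=np.cos(p[2]),np.sin(p[2]); R=np.array([[c,-s,0],[s,c,0],[0,0,1]])
        return np.concatenate([(proj(C,R@np.array(P)/1000+[p[0],p[1],0])-np.array(u))[0] for C,P,u in obs])
    r=least_squares(f,x0,x_scale=[.01,.01,.1],loss='soft_l1'); return r.x,f(r.x).reshape(-1,2).round(1)
def sc(x,y): return (280+x/5.333,150+y/5.333)
def sd(x,y): return (256+(x-400)/5.333,322+y/5.333)
o=[(S,(-165,56,12),(355,227.5)),(S,(-165,-56,12),(306,242)),(D,(-165,56,12),(277.5,302.5)),(D,(-165,-56,12),(330,299)),
   (S,(222,85,95),(460,377)),(D,(222,85,95),(266,186.5))]
if __name__=='__main__':
    print(onz(S,[(355,227.5),(306,242)],.012).round(3),onz(D,[(277.5,302.5),(330,299)],.012).round(3),onz(S,[(460,377)],.095).round(3),onz(D,[(266,186.5)],.095).round(3))
    p,r=fit(o,[.55,0,1.5]); print('scanner',p.round(4),np.degrees(p[2]),r.tolist())
    pts=onz(S,[sc(165,62),sc(95,137),sc(297,135),sc(215,207)],.022); print(pts.round(3))
    o2=[(S,(-40,25,22),sc(165,62)),(S,(-40,-25,22),sc(95,137)),(S,(28,25,22),sc(297,135)),(S,(28,-25,22),sc(217,207)),
        (D,(-40,-25,22),sd(600,222)),(D,(-40,25,22),sd(718,163))]
    # handedness: check both
    for sg in (1,-1):
        oo=[(C,(P[0],sg*P[1],P[2]),u) for C,P,u in o2]
        a=pts[[2,3]].mean(0)-pts[[0,1]].mean(0)
        p,r=fit(oo,[*pts.mean(0)[:2],np.arctan2(a[1],a[0])]); print('carrier',p.round(4),np.degrees(p[2]),r.tolist())
    t=onz(S,[(414,247)],0); print('tube',t, 'plate/cup',onz(S,[(228,240),(245,345)],.01))
E
python3 m1.py
```

```text
[[ 0.478 -0.13   0.012]
 [ 0.586 -0.147  0.012]] [[ 0.479 -0.141  0.012]
 [ 0.586 -0.154  0.012]] [[0.504 0.255 0.095]] [[0.506 0.258 0.095]]
scanner [0.5564 0.0232 1.4243] 81.60917858958715 [[0.1, -0.9], [-1.2, -0.2], [-1.4, -2.5], [0.3, -1.8], [-0.2, 0.0], [-0.2, 0.4]]
[[ 0.481 -0.325  0.022]
 [ 0.525 -0.303  0.022]
 [ 0.45  -0.265  0.022]
 [ 0.498 -0.248  0.022]]
carrier [ 0.4857 -0.2794  2.009 ] 115.10654589707491 [[-0.0, -0.4], [-0.6, -0.4], [-0.3, 0.1], [1.2, 1.1], [22.3, -12.8], [-23.4, 11.1]]
carrier [ 0.4808 -0.2848  2.1607] 123.79626339655485 [[-12.9, 13.6], [11.0, -15.8], [-10.5, 11.5], [15.0, -17.9], [0.6, 2.3], [-0.7, -1.9]]
tube [[ 0.38963738 -0.03617864  0.        ]] plate/cup [[ 7.25973078e-01 -2.28924331e-01  1.00000000e-02]
 [ 7.89759503e-01 -3.48342029e-04  1.00000000e-02]]
```

```bash
cat > plan.py <<'E'
import sys
from h import *
def plan(x,y,z,yaw,n):
    """rows to TCP x,y,z (m) and tool-x yaw (deg), straight line, n rows"""
    st=env.get_state(); R=Rq(st['orientation']); p=st['tcp_pos']
    y0=np.degrees(np.arctan2(R[1,0],R[0,0])); dy=(yaw-y0+180)%360-180
    d=(np.array([x,y,z])-p)*1000
    n=max(n,int(np.ceil(np.linalg.norm(d)/41)),int(np.ceil(abs(dy)/7.1)))
    print('from',p.round(4),y0.round(1),'tilt',R[:,2].round(3),'rows',n,'dyaw',round(dy,1))
    for i in range(n):
        a=np.radians(y0+dy*i/n); dx=d/n
        print(dict(x=round(dx[0]*np.cos(a)+dx[1]*np.sin(a),1),y=round(dx[0]*np.sin(a)-dx[1]*np.cos(a),1),z=round(-dx[2],1),roll=round(-dy/n,2)))
if __name__=='__main__': plan(*map(float,sys.argv[1:5]+[]),float(sys.argv[5]) if 0 else float(sys.argv[4]),1) if 0 else plan(float(sys.argv[1]),float(sys.argv[2]),float(sys.argv[3]),float(sys.argv[4]),int(sys.argv[5]))
E
sed -i 's/^if __name__.*/if __name__=="__main__": plan(*map(float,sys.argv[1:5]),int(sys.argv[5]))/' plan.py
python3 plan.py .486 -.29 .2 115 15
```

```text
from [ 0.1818 -0.5451  0.2306] 18.4 tilt [-0.     0.001 -1.   ] rows 15 dyaw 96.6
{'x': np.float64(24.6), 'y': np.float64(-9.7), 'z': np.float64(2.0), 'roll': np.float64(-6.44)}
{'x': np.float64(25.6), 'y': np.float64(-6.9), 'z': np.float64(2.0), 'roll': np.float64(-6.44)}
{'x': np.float64(26.2), 'y': np.float64(-4.0), 'z': np.float64(2.0), 'roll': np.float64(-6.44)}
{'x': np.float64(26.4), 'y': np.float64(-1.0), 'z': np.float64(2.0), 'roll': np.float64(-6.44)}
{'x': np.float64(26.4), 'y': np.float64(1.9), 'z': np.float64(2.0), 'roll': np.float64(-6.44)}
{'x': np.float64(26.0), 'y': np.float64(4.9), 'z': np.float64(2.0), 'roll': np.float64(-6.44)}
{'x': np.float64(25.3), 'y': np.float64(7.8), 'z': np.float64(2.0), 'roll': np.float64(-6.44)}
{'x': np.float64(24.3), 'y': np.float64(10.6), 'z': np.float64(2.0), 'roll': np.float64(-6.44)}
{'x': np.float64(22.9), 'y': np.float64(13.2), 'z': np.float64(2.0), 'roll': np.float64(-6.44)}
{'x': np.float64(21.3), 'y': np.float64(15.7), 'z': np.float64(2.0), 'roll': np.float64(-6.44)}
{'x': np.float64(19.4), 'y': np.float64(18.0), 'z': np.float64(2.0), 'roll': np.float64(-6.44)}
{'x': np.float64(17.3), 'y': np.float64(20.1), 'z': np.float64(2.0), 'roll': np.float64(-6.44)}
{'x': np.float64(14.9), 'y': np.float64(21.9), 'z': np.float64(2.0), 'roll': np.float64(-6.44)}
{'x': np.float64(12.4), 'y': np.float64(23.4), 'z': np.float64(2.0), 'roll': np.float64(-6.44)}
{'x': np.float64(9.7), 'y': np.float64(24.6), 'z': np.float64(2.0), 'roll': np.float64(-6.44)}
```

servo_tool:
  increments:
    - {"grip": 0, "x": 25, "y": -10, "z": 2, "roll": -6.4}
    - {"grip": 0, "x": 26, "y": -7, "z": 2, "roll": -6.4}
    - {"grip": 0, "x": 26, "y": -4, "z": 2, "roll": -6.4}
    - {"grip": 0, "x": 26, "y": -1, "z": 2, "roll": -6.4}
    - {"grip": 0, "x": 26, "y": 2, "z": 2, "roll": -6.4}
  grip_force: 40

```text
clock: 0.57
tcp_pos: [0.2839, -0.4596, 0.2209]
orientation: [-0.0, 0.904, 0.428, 0.0]
wrist_force: [0.3, 0.3, 0.9]
finger_gap: 0.0856
grip_force: 0.0
```

servo_tool:
  increments:
    - {"grip": 0, "x": 26, "y": 5, "z": 2, "roll": -6.4}
    - {"grip": 0, "x": 25, "y": 8, "z": 2, "roll": -6.4}
    - {"grip": 0, "x": 24, "y": 11, "z": 2, "roll": -6.4}
    - {"grip": 0, "x": 23, "y": 13, "z": 2, "roll": -6.4}
    - {"grip": 0, "x": 21, "y": 16, "z": 2, "roll": -6.4}

```text
clock: 0.98
tcp_pos: [0.3862, -0.376, 0.211]
orientation: [-0.0, 0.75, 0.661, -0.0]
wrist_force: [-0.8, 0.1, -0.1]
finger_gap: 0.0857
grip_force: 0.0
```

servo_tool:
  increments:
    - {"grip": 0, "x": 19, "y": 18, "z": 2, "roll": -6.4}
    - {"grip": 0, "x": 17, "y": 20, "z": 2, "roll": -6.4}
    - {"grip": 0, "x": 15, "y": 22, "z": 2, "roll": -6.4}
    - {"grip": 0, "x": 12, "y": 23, "z": 2, "roll": -6.4}
    - {"grip": 0, "x": 10, "y": 25, "z": 2, "roll": -6.4}

```text
clock: 1.4
tcp_pos: [0.4882, -0.2926, 0.2009]
orientation: [-0.0, 0.539, 0.842, -0.0]
wrist_force: [0.6, -0.4, -0.4]
finger_gap: 0.0853
grip_force: 0.0
```

servo_tool:
  increments:
    - {"grip": 0}

```text
invalid input at $.increments[0]: expected keys grip, x, y, z, roll
```

```bash
python3 - <<'E'
from h import *
im,C=shot('wrist','w1.png'); print(proj(C,[[.486,-.279,.022]]),env.get_state()['qvel'].round(3))
E
```

```text
[[328.19295737 195.1153287 ]] [-0.05  -0.019 -0.029  0.014 -0.027  0.142]
```

View pics/w1.png

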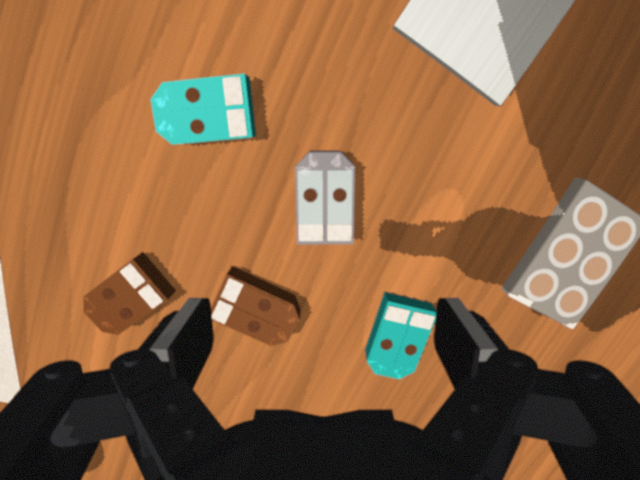

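The wrist view shows the grey carrier with rear corners at (298,243) and (355,243) and its nose at about (326,152). There is free space on both sides. The corner of the deck is at (500,104).

```bash
python3 - <<'E'
from h import *
im=cv2.cvtColor(cv2.imread('pics/w1.png'),cv2.COLOR_BGR2RGB);
st=env.get_state();C=cam('wrist',st)
hsv=cv2.cvtColor(im,cv2.COLOR_RGB2HSV); m=((hsv[...,1]<70)&(hsv[...,2]>70)).astype(np.uint8)
m[:140]=0;m[260:]=0;m[:,:280]=0;m[:,370:]=0
n,l,s,c=cv2.connectedComponentsWithStats(cv2.morphologyEx(m,cv2.MORPH_CLOSE,np.ones((7,7))));i=1+s[1:,4].argmax();print(s[i],c[i])
P=onz(C,[(298,243),(355,243),(296,168),(356,168),(311,153),(341,153)],.022);print(P.round(4))
r=P[:2].mean(0);t=P[2:4].mean(0);n=P[4:].mean(0);print('len',np.linalg.norm(n-r),'w',np.linalg.norm(P[0]-P[1]),np.linalg.norm(P[2]-P[3]))
h=np.degrees(np.arctan2(*(n-r)[[1,0]]));print('heading',h,'rear',r,'center from rear',r+(n-r)/np.linalg.norm(n-r)*.04)
print('deck corner',onz(C,[(500,104),(394,26)],.012))
R=Rq(st['orientation']);print(st['tcp_pos'],np.degrees(np.arctan2(R[1,0],R[0,0])))
E
```

```text
[ 295  151   60   93 4973] [324.85019103 198.40760105]
[[ 0.4834 -0.3256  0.022 ]
 [ 0.5291 -0.3041  0.022 ]
 [ 0.4548 -0.2662  0.022 ]
 [ 0.5004 -0.2447  0.022 ]
 [ 0.461  -0.2495  0.022 ]
 [ 0.4836 -0.2389  0.022 ]]
len 0.07839905860772065 w 0.05050720589743273 0.050392882251695956
heading 115.66979922411046 rear [ 0.50625707 -0.31487788  0.022     ] center from rear [ 0.48892971 -0.27882566  0.022     ]
deck corner [[ 0.58813466 -0.14347462  0.012     ]
 [ 0.47864485 -0.12964569  0.012     ]]
[ 0.49117404 -0.28952442  0.20041565] 115.25587222569648
```

servo_tool:
  increments:
    - {"grip": 0, "x": -3.3, "y": 2.6, "z": 36, "roll": -0.4}
    - {"grip": 0, "x": 0, "y": 0, "z": 40, "roll": 0}
    - {"grip": 0, "x": 0, "y": 0, "z": 40, "roll": 0}
    - {"grip": 0, "x": 0, "y": 0, "z": 34, "roll": 0}
    - {"grip": 0, "x": 0, "y": 0, "z": 10, "roll": 0}

```text
clock: 1.87
tcp_pos: [0.4876, -0.2927, 0.0356]
orientation: [-0.005, 0.539, 0.843, 0.0]
wrist_force: [-0.1, 0.4, -0.6]
finger_gap: 0.0854
grip_force: 0.0
```

```bash
python3 plan.py .495 -.2914 .003 115.6 4
```

```text
from [ 0.4876 -0.2927  0.0356] 114.8 tilt [-0.007  0.006 -1.   ] rows 4 dyaw 0.8
{'x': np.float64(-0.5), 'y': np.float64(1.8), 'z': np.float64(8.2), 'roll': np.float64(-0.2)}
{'x': np.float64(-0.5), 'y': np.float64(1.8), 'z': np.float64(8.2), 'roll': np.float64(-0.2)}
{'x': np.float64(-0.5), 'y': np.float64(1.8), 'z': np.float64(8.2), 'roll': np.float64(-0.2)}
{'x': np.float64(-0.5), 'y': np.float64(1.8), 'z': np.float64(8.2), 'roll': np.float64(-0.2)}
```

servo_tool:
  increments:
    - {"grip": 0, "x": 0, "y": 0, "z": 0, "roll": 0}
    - {"grip": 0, "x": 0, "y": 0, "z": 0, "roll": 0}

```text
clock: 2.03
tcp_pos: [0.4913, -0.2958, 0.0419]
orientation: [-0.0, 0.539, 0.843, -0.0]
wrist_force: [-0.5, -0.5, 1.2]
finger_gap: 0.0849
grip_force: 0.0
```

```bash
python3 plan.py .495 -.2914 .003 115.6 4; python3 - <<'E'
from h import *
im,C=shot('wrist','w2.png'); print(env.get_state()['tcp_pos'])
print(proj(C,[[.5063,-.3149,.022],[.4723,-.2442,.022]]))
E
```

```text
from [ 0.4913 -0.2958  0.0419] 114.8 tilt [-0.  0. -1.] rows 4 dyaw 0.8
{'x': np.float64(0.6), 'y': np.float64(1.3), 'z': np.float64(9.7), 'roll': np.float64(-0.2)}
{'x': np.float64(0.6), 'y': np.float64(1.3), 'z': np.float64(9.7), 'roll': np.float64(-0.2)}
{'x': np.float64(0.6), 'y': np.float64(1.3), 'z': np.float64(9.7), 'roll': np.float64(-0.2)}
{'x': np.float64(0.6), 'y': np.float64(1.3), 'z': np.float64(9.7), 'roll': np.float64(-0.2)}
[ 0.49231138 -0.29652421  0.04314937]
[[335.7812453  329.59143914]
 [334.66179832 165.85069507]]
```

View pics/w2.png

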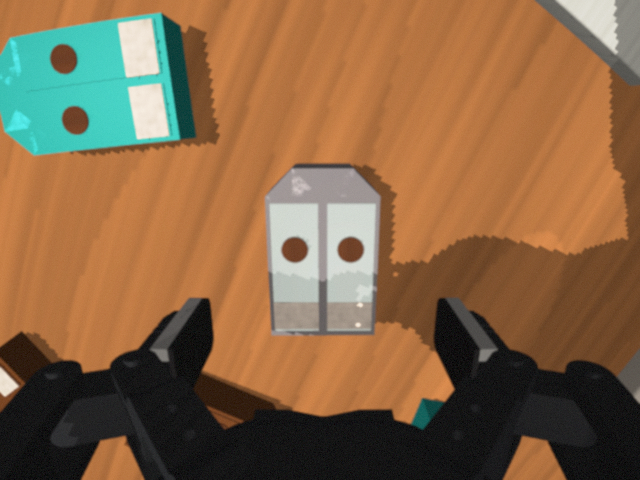

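The carrier is centred between the fingers at column 323: rear corners (272,333) and (375,333), nose at (295–353,165). I'll re-measure from here, since the earlier reading was taken while the arm was still settling.

```bash
python3 - <<'E'
from h import *
st=env.get_state();C=cam('wrist',st)
P=onz(C,[(272,333),(375,333),(266,200),(380,200),(294,165),(353,165)],.022)
r=P[:2].mean(0);n=P[4:].mean(0);print('len',np.linalg.norm(n-r),'w',np.linalg.norm(P[0]-P[1]),np.linalg.norm(P[2]-P[3]))
u=(n-r)/np.linalg.norm(n-r);print('heading',np.degrees(np.arctan2(u[1],u[0])),'grasp',r+u*.026)
T=Rq(st['orientation']).T@(r+u*.026-st['tcp_pos']);print('tool',T, st['tcp_pos'], st['qvel'].round(3))
E
```

```text
len 0.08143893883782352 w 0.05056789434148331 0.05009390145670049
heading 114.81071443321865 grasp [ 0.49215921 -0.29705726  0.022     ]
tool [-0.00037001 -0.00038529  0.02114989] [ 0.49231138 -0.29652421  0.04314937] [ 0.    -0.019  0.02  -0.006 -0.001  0.001]
```

servo_tool:
  increments:
    - {"grip": 0, "x": 0, "y": 0, "z": 20, "roll": 0}
    - {"grip": 0, "x": 0, "y": 0, "z": 14, "roll": 0}
    - {"grip": 0, "x": 0, "y": 0, "z": 5, "roll": 0}
    - {"grip": 0, "x": 0, "y": 0, "z": 0, "roll": 0}
    - {"grip": 0, "x": 0, "y": 0, "z": 0, "roll": 0}

```text
clock: 2.5
tcp_pos: [0.4922, -0.2964, 0.004]
orientation: [0.001, 0.539, 0.843, -0.0]
wrist_force: [0.1, -0.0, -0.0]
finger_gap: 0.0854
grip_force: 0.0
```

servo_tool:
  increments:
    - {"grip": 0.3, "x": 0, "y": 0, "z": 0, "roll": 0}
    - {"grip": 0.6, "x": 0, "y": 0, "z": 0, "roll": 0}
    - {"grip": 1, "x": 0, "y": 0, "z": 0, "roll": 0}
    - {"grip": 1, "x": 0, "y": 0, "z": 0, "roll": 0}
    - {"grip": 1, "x": 0, "y": 0, "z": 0, "roll": 0}

```text
clock: 2.92
tcp_pos: [0.4919, -0.2961, 0.0034]
orientation: [0.001, 0.538, 0.843, -0.0]
wrist_force: [-0.3, 1.2, 6.0]
finger_gap: 0.0489
grip_force: 42.5
```

servo_tool:
  increments:
    - {"grip": 1, "x": 0, "y": 0, "z": -10, "roll": 0}
    - {"grip": 1, "x": 0, "y": 0, "z": -30, "roll": 0}
    - {"grip": 1, "x": 0, "y": 0, "z": -40, "roll": 0}
    - {"grip": 1, "x": 0, "y": 0, "z": -30, "roll": 0}
    - {"grip": 1, "x": 0, "y": 0, "z": 0, "roll": 0}

```text
clock: 3.33
tcp_pos: [0.4945, -0.298, 0.1197]
orientation: [0.005, 0.538, 0.843, -0.001]
wrist_force: [1.8, -0.4, -1.2]
finger_gap: 0.049
grip_force: 42.0
```

```bash
python3 plan.py .532 -.145 .14 82 6
```

```text
from [ 0.4945 -0.298   0.1197] 114.8 tilt [ 0.009 -0.007 -1.   ] rows 6 dyaw -32.8
{'x': np.float64(20.5), 'y': np.float64(16.4), 'z': np.float64(-3.4), 'roll': np.float64(5.47)}
{'x': np.float64(22.0), 'y': np.float64(14.4), 'z': np.float64(-3.4), 'roll': np.float64(5.47)}
{'x': np.float64(23.3), 'y': np.float64(12.2), 'z': np.float64(-3.4), 'roll': np.float64(5.47)}
{'x': np.float64(24.3), 'y': np.float64(9.9), 'z': np.float64(-3.4), 'roll': np.float64(5.47)}
{'x': np.float64(25.1), 'y': np.float64(7.6), 'z': np.float64(-3.4), 'roll': np.float64(5.47)}
{'x': np.float64(25.8), 'y': np.float64(5.1), 'z': np.float64(-3.4), 'roll': np.float64(5.47)}
```

servo_tool:
  increments:
    - {"grip": 1, "x": 21, "y": 16, "z": -4, "roll": 5.5}
    - {"grip": 1, "x": 22, "y": 14, "z": -4, "roll": 5.5}
    - {"grip": 1, "x": 23, "y": 12, "z": -4, "roll": 5.5}
    - {"grip": 1, "x": 24, "y": 10, "z": -4, "roll": 5.5}
    - {"grip": 1, "x": 25, "y": 8, "z": -4, "roll": 5.4}

```text
clock: 3.75
tcp_pos: [0.5218, -0.1673, 0.1324]
orientation: [-0.0, 0.725, 0.689, -0.0]
wrist_force: [0.0, -0.3, -0.2]
finger_gap: 0.0493
grip_force: 42.0
```

servo_tool:
  increments:
    - {"grip": 1, "x": 25, "y": 5, "z": -3, "roll": 5.4}
    - {"grip": 1, "x": 0, "y": 0, "z": 0, "roll": 0}
    - {"grip": 1, "x": 0, "y": 0, "z": 0, "roll": 0}
    - {"grip": 1, "x": 0, "y": 0, "z": 0, "roll": 0}
    - {"grip": 1, "x": 0, "y": 0, "z": 0, "roll": 0}

```text
clock: 4.17
tcp_pos: [0.5279, -0.1445, 0.135]
orientation: [-0.0, 0.755, 0.656, -0.0]
wrist_force: [-0.6, 0.2, -0.9]
finger_gap: 0.0492
grip_force: 42.0
```

```bash
python3 - <<'E'
from h import *
im,C=shot('wrist','w3.png'); s=env.get_state();print(s['tcp_pos'],s['finger_gap'],s['qvel'].round(3))
E
```

```text
[ 0.52790548 -0.14464992  0.13502629] 0.04916212409999754 [-0.005  0.     0.001  0.002  0.003  0.003]
```

View pics/w3.png

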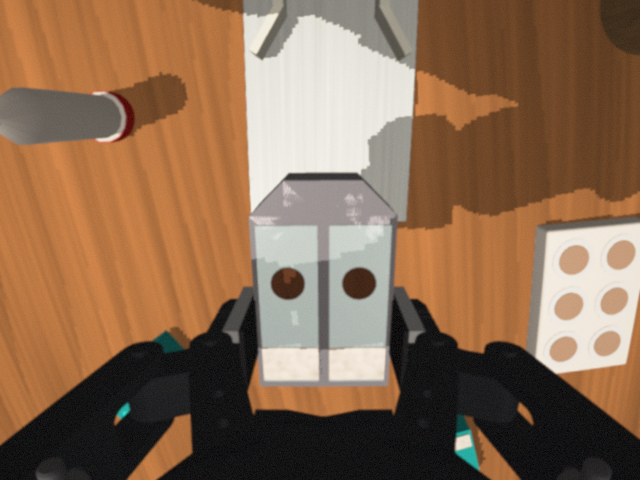

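The wrist view shows the carrier held squarely. The deck edges run (245,40)-(249,180) and (416,40)-(410,160), the flare tips are at about (258,57) and (402,57), and the deck's rear corner is at (407,221).

```bash
cat > m2.py <<'E'
from h import *
st=env.get_state();C=cam('wrist',st)
im=cv2.cvtColor(cv2.imread('pics/w3.png'),cv2.COLOR_BGR2HSV)
sat=im[...,1].astype(int)
L=[];Rr=[]
for v in list(range(75,165,6)):
    row=sat[v]<60
    a=[u for u in range(225,275) if row[u:u+4].all() and not row[u-4:u].any()]
    if a: L.append((a[0]-.5,v))
    b=[u for u in range(385,430) if row[u-4:u].all() and not row[u:u+4].any()]
    if b: Rr.append((b[-1]-.5,v))
PL=onz(C,L,.012);PR=onz(C,Rr,.012)
def lin(P):
    k=np.polyfit(P[:,1],P[:,0],1); return k, np.abs(np.polyval(k,P[:,1])-P[:,0]).max()
for P in (PL,PR): k,e=lin(P); print(len(P),'yaw',np.degrees(np.arctan2(1,k[0])).round(2),'x@y=-.06',np.polyval(k,-.06).round(4),'res',e.round(4))
print(onz(C,[(407,221)],.012),onz(C,[(258,57),(402,57)],.036))
P=onz(C,[(260,385),(389,385),(251,217),(396,217),(290,176),(358,176)],st['tcp_pos'][2]+.0185)
print(((P[0]+P[1])/2).round(4),((P[4]+P[5])/2).round(4),np.linalg.norm(P[0]-P[1]),np.linalg.norm(P[2]-P[3]))
T=(P-st['tcp_pos'])@Rq(st['orientation']);print(T.round(4))
E
python3 m2.py
```

```text
15 yaw 81.67 x@y=-.06 0.4865 res 0.0003
15 yaw 81.08 x@y=-.06 0.6 res 0.0004
[[ 0.58765916 -0.14889801  0.012     ]] [[ 0.50413467 -0.02928454  0.036     ]
 [ 0.58899322 -0.04114878  0.036     ]]
[ 0.524  -0.1708  0.1535] [ 0.5351 -0.0899  0.1535] 0.05076157138973924 0.04906292238272236
[[-0.0265 -0.0256 -0.0185]
 [-0.0265  0.0251 -0.0185]
 [ 0.0414 -0.0252 -0.0185]
 [ 0.0414  0.0239 -0.0185]
 [ 0.0552 -0.0116 -0.0185]
 [ 0.0552  0.0107 -0.0185]]
```

```bash
python3 plan.py .542 -.0723 .065 81.5 4
```

```text
from [ 0.5279 -0.1446  0.135 ] 82.0 tilt [-0.001 -0.    -1.   ] rows 4 dyaw -0.5
{'x': np.float64(18.4), 'y': np.float64(1.0), 'z': np.float64(17.5), 'roll': np.float64(0.12)}
{'x': np.float64(18.4), 'y': np.float64(0.9), 'z': np.float64(17.5), 'roll': np.float64(0.12)}
{'x': np.float64(18.4), 'y': np.float64(0.9), 'z': np.float64(17.5), 'roll': np.float64(0.12)}
{'x': np.float64(18.4), 'y': np.float64(0.9), 'z': np.float64(17.5), 'roll': np.float64(0.12)}
```

servo_tool:
  increments:
    - {"grip": 1, "x": 18.4, "y": 1, "z": 17, "roll": 0.5}
    - {"grip": 1, "x": 18.4, "y": 1, "z": 17, "roll": 0}
    - {"grip": 1, "x": 18.4, "y": 1, "z": 17, "roll": 0}
    - {"grip": 1, "x": 18.4, "y": 1, "z": 17, "roll": 0}
    - {"grip": 1, "x": 0, "y": 0, "z": 0, "roll": 0}

```text
clock: 4.63
tcp_pos: [0.5404, -0.0693, 0.0637]
orientation: [-0.003, 0.757, 0.654, -0.001]
wrist_force: [-0.4, 0.3, -1.7]
finger_gap: 0.0491
grip_force: 42.0
```

servo_tool:
  increments:
    - {"grip": 1, "x": 0, "y": 0, "z": 20, "roll": 0}
    - {"grip": 1, "x": 0, "y": 0, "z": 15, "roll": 0}
    - {"grip": 1, "x": 0, "y": 0, "z": 10, "roll": 0}
    - {"grip": 1, "x": 0, "y": 0, "z": 3, "roll": 0}
    - {"grip": 1, "x": 0, "y": 0, "z": 0, "roll": 0}

```text
clock: 5.05
tcp_pos: [0.5423, -0.0723, 0.0187]
orientation: [-0.001, 0.758, 0.653, -0.001]
wrist_force: [-0.2, 1.0, -0.7]
finger_gap: 0.0492
grip_force: 42.0
```

servo_tool:
  increments:
    - {"grip": 1, "x": 0, "y": 0, "z": 0, "roll": 0}
    - {"grip": 1, "x": 0, "y": 0, "z": 0, "roll": 0}

```text
clock: 5.22
tcp_pos: [0.5437, -0.0722, 0.0203]
orientation: [0.001, 0.758, 0.653, 0.0]
wrist_force: [-0.2, -0.2, -0.8]
finger_gap: 0.0494
grip_force: 42.0
```

servo_tool:
  increments:
    - {"grip": 1, "x": 0, "y": -1.5, "z": 2.5, "roll": 0}
    - {"grip": 1, "x": 0, "y": 0, "z": 1.5, "roll": 0}
    - {"grip": 1, "x": 0, "y": 0, "z": 0.5, "roll": 0}
    - {"grip": 1, "x": 0, "y": 0, "z": 0, "roll": 0}
    - {"grip": 1, "x": 0, "y": 0, "z": 0, "roll": 0}

```text
clock: 5.63
tcp_pos: [0.5416, -0.0715, 0.0154]
orientation: [0.0, 0.757, 0.653, 0.0]
wrist_force: [-1.6, 0.5, 5.5]
finger_gap: 0.0489
grip_force: 42.8
```

servo_tool:
  increments:
    - {"grip": 0.3, "x": 0, "y": 0, "z": 0, "roll": 0}
    - {"grip": 0.1, "x": 0, "y": 0, "z": 0, "roll": 0}
    - {"grip": 0, "x": 0, "y": 0, "z": 0, "roll": 0}
    - {"grip": 0, "x": 0, "y": 0, "z": 0, "roll": 0}
    - {"grip": 0, "x": 0, "y": 0, "z": -15, "roll": 0}

```text
clock: 6.05
tcp_pos: [0.5393, -0.0707, 0.0273]
orientation: [-0.002, 0.757, 0.653, -0.001]
wrist_force: [-0.4, -0.2, 0.1]
finger_gap: 0.0855
grip_force: 0.0
```

servo_tool:
  increments:
    - {"grip": 0, "x": 0, "y": 0, "z": -35, "roll": 0}
    - {"grip": 0, "x": -20, "y": 0, "z": -30, "roll": 0}
    - {"grip": 0, "x": -30, "y": 0, "z": -10, "roll": 0}
    - {"grip": 0, "x": 0, "y": 0, "z": 0, "roll": 0}
    - {"grip": 0, "x": 0, "y": 0, "z": 0, "roll": 0}

```text
clock: 6.47
tcp_pos: [0.5347, -0.1222, 0.1056]
orientation: [0.001, 0.758, 0.652, 0.001]
wrist_force: [-0.1, 0.5, -0.4]
finger_gap: 0.0853
grip_force: 0.0
```

servo_tool:
  increments:
    - {"grip": 0, "x": 0, "y": 0, "z": 0, "roll": 0}
    - {"grip": 0, "x": 0, "y": 0, "z": 0, "roll": 0}

```text
clock: 6.63
tcp_pos: [0.5332, -0.1199, 0.1036]
orientation: [-0.001, 0.757, 0.653, -0.0]
wrist_force: [0.3, -0.2, -0.6]
finger_gap: 0.0853
grip_force: 0.0
```

```bash
python3 - <<'E'
from h import *
im,C=shot('wrist','w4.png'); s=env.get_state();print(s['tcp_pos'],s['finger_gap'],s['qvel'].round(3))
E
```

```text
[ 0.53319469 -0.11971742  0.10357911] 0.0856564443543314 [ 0.005  0.003  0.001  0.002 -0.001 -0.001]
```

View pics/w4.png

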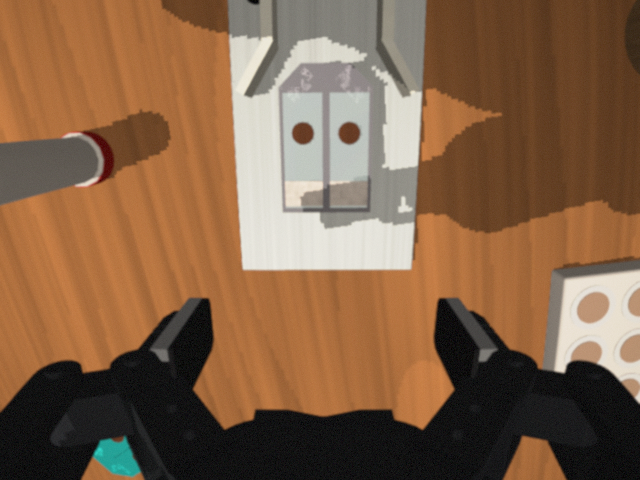

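The carrier stands straight on the deck: rear edge (283–370,211), nose between the flares, deck rear edge at row 269. Next I'll turn the tool and shut the fingers for pushing.

```bash
python3 - <<'E'
from h import *
st=env.get_state();C=cam('wrist',st);a=np.radians(81.5);o=np.array([.5567,.0226])
for z,px in ((.034,[(283,211),(370,211),(303,64),(348,64)]),(.012,[(244,269),(411,269)])):
    d=onz(C,px,z)[:,:2]-o; print(np.c_[d@[np.cos(a),np.sin(a)],d@[-np.sin(a),np.cos(a)]].round(4))
E
python3 plan.py .5335 -.133 .07 171.5 13
```

```text
[[-0.1207  0.0263]
 [-0.1206 -0.0236]
 [-0.0417  0.0139]
 [-0.0417 -0.0097]]
[[-0.165   0.0558]
 [-0.1648 -0.055 ]]
from [ 0.5332 -0.1197  0.1036] 81.6 tilt [-0.002  0.001 -1.   ] rows 13 dyaw 89.9
{'x': np.float64(-1.0), 'y': np.float64(0.2), 'z': np.float64(2.6), 'roll': np.float64(-6.92)}
{'x': np.float64(-1.0), 'y': np.float64(0.1), 'z': np.float64(2.6), 'roll': np.float64(-6.92)}
{'x': np.float64(-1.0), 'y': np.float64(-0.1), 'z': np.float64(2.6), 'roll': np.float64(-6.92)}
{'x': np.float64(-1.0), 'y': np.float64(-0.2), 'z': np.float64(2.6), 'roll': np.float64(-6.92)}
{'x': np.float64(-1.0), 'y': np.float64(-0.3), 'z': np.float64(2.6), 'roll': np.float64(-6.92)}
{'x': np.float64(-0.9), 'y': np.float64(-0.4), 'z': np.float64(2.6), 'roll': np.float64(-6.92)}
{'x': np.float64(-0.9), 'y': np.float64(-0.5), 'z': np.float64(2.6), 'roll': np.float64(-6.92)}
{'x': np.float64(-0.8), 'y': np.float64(-0.6), 'z': np.float64(2.6), 'roll': np.float64(-6.92)}
{'x': np.float64(-0.7), 'y': np.float64(-0.7), 'z': np.float64(2.6), 'roll': np.float64(-6.92)}
{'x': np.float64(-0.6), 'y': np.float64(-0.8), 'z': np.float64(2.6), 'roll': np.float64(-6.92)}
{'x': np.float64(-0.5), 'y': np.float64(-0.9), 'z': np.float64(2.6), 'roll': np.float64(-6.92)}
{'x': np.float64(-0.4), 'y': np.float64(-0.9), 'z': np.float64(2.6), 'roll': np.float64(-6.92)}
{'x': np.float64(-0.3), 'y': np.float64(-1.0), 'z': np.float64(2.6), 'roll': np.float64(-6.92)}
```

servo_tool:
  increments:
    - {"grip": 1, "x": -2, "y": 0, "z": 0, "roll": -6.9}
    - {"grip": 1, "x": -2, "y": 0, "z": 0, "roll": -6.9}
    - {"grip": 1, "x": -2, "y": 0, "z": 0, "roll": -6.9}
    - {"grip": 1, "x": -2, "y": 0, "z": 0, "roll": -6.9}
    - {"grip": 1, "x": -2, "y": 0, "z": 0, "roll": -6.9}

```text
clock: 7.1
tcp_pos: [0.5345, -0.1295, 0.1038]
orientation: [-0.001, 0.527, 0.85, -0.0]
wrist_force: [-0.1, 0.8, 0.0]
finger_gap: 0.0254
grip_force: 0.0
```

servo_tool:
  increments:
    - {"grip": 1, "x": 0, "y": -1, "z": 0, "roll": -6.9}
    - {"grip": 1, "x": 0, "y": -1, "z": 0, "roll": -6.9}
    - {"grip": 1, "x": 0, "y": -1, "z": 0, "roll": -6.9}
    - {"grip": 1, "x": 0, "y": -1, "z": 0, "roll": -6.9}
    - {"grip": 1, "x": 0, "y": -1, "z": 0, "roll": -6.9}

```text
clock: 7.52
tcp_pos: [0.5306, -0.1326, 0.1037]
orientation: [-0.001, 0.251, 0.968, 0.0]
wrist_force: [0.9, -0.8, -0.1]
finger_gap: -0.0
grip_force: 0.0
```

servo_tool:
  increments:
    - {"grip": 1, "x": 0, "y": 0, "z": 0, "roll": -6.9}
    - {"grip": 1, "x": 0, "y": 0, "z": 0, "roll": -6.9}
    - {"grip": 1, "x": 0, "y": 0, "z": 0, "roll": -6.9}
    - {"grip": 1, "x": 0, "y": 0, "z": 0, "roll": 0}
    - {"grip": 1, "x": 0, "y": 0, "z": 0, "roll": 0}

```text
clock: 7.93
tcp_pos: [0.5308, -0.1329, 0.104]
orientation: [-0.001, 0.078, 0.997, 0.0]
wrist_force: [0.2, 0.6, -0.2]
finger_gap: -0.0003
grip_force: 0.0
```

```bash
python3 plan.py .534 -.131 .021 171.5 1
```

```text
from [ 0.5308 -0.1329  0.104 ] 171.1 tilt [-0.001  0.001 -1.   ] rows 3 dyaw 0.4
{'x': np.float64(-0.9), 'y': np.float64(0.8), 'z': np.float64(27.7), 'roll': np.float64(-0.13)}
{'x': np.float64(-0.9), 'y': np.float64(0.8), 'z': np.float64(27.7), 'roll': np.float64(-0.13)}
{'x': np.float64(-0.9), 'y': np.float64(0.8), 'z': np.float64(27.7), 'roll': np.float64(-0.13)}
```

servo_tool:
  increments:
    - {"grip": 1, "x": -1.5, "y": 0, "z": 30, "roll": -0.4}
    - {"grip": 1, "x": 0, "y": 0, "z": 30, "roll": 0}
    - {"grip": 1, "x": 0, "y": 0, "z": 17, "roll": 0}
    - {"grip": 1, "x": 0, "y": 0, "z": 4, "roll": 0}
    - {"grip": 1, "x": 0, "y": 0, "z": 0, "roll": 0}

```text
clock: 8.35
tcp_pos: [0.5313, -0.1331, 0.0222]
orientation: [-0.002, 0.074, 0.997, 0.001]
wrist_force: [-0.5, 0.6, 0.4]
finger_gap: 0.0001
grip_force: 0.0
```

servo_tool:
  increments:
    - {"grip": 1, "x": 0, "y": 0, "z": 0, "roll": 0}
    - {"grip": 1, "x": 0, "y": 5, "z": 0, "roll": 0}
    - {"grip": 1, "x": 0, "y": 5, "z": 0, "roll": 0}
    - {"grip": 1, "x": 0, "y": 5, "z": 0, "roll": 0}
    - {"grip": 1, "x": 0, "y": 0, "z": 0, "roll": 0}

```text
clock: 8.77
tcp_pos: [0.5354, -0.1182, 0.0247]
orientation: [0.001, 0.072, 0.997, -0.0]
wrist_force: [-0.2, -0.2, -0.3]
finger_gap: -0.0001
grip_force: 0.0
```

servo_tool:
  increments:
    - {"grip": 1, "x": 0, "y": 5, "z": 3, "roll": 0}
    - {"grip": 1, "x": 0, "y": 6, "z": 0, "roll": 0}
    - {"grip": 1, "x": 0, "y": 8, "z": 0, "roll": 0}
    - {"grip": 1, "x": 0, "y": 8, "z": 0, "roll": 0}
    - {"grip": 1, "x": 0, "y": 8, "z": 0, "roll": 0}

```text
clock: 9.18
tcp_pos: [0.5399, -0.0837, 0.0207]
orientation: [-0.0, 0.073, 0.997, -0.0]
wrist_force: [0.3, -1.0, -0.3]
finger_gap: 0.0003
grip_force: 0.3
```

servo_tool:
  increments:
    - {"grip": 1, "x": 0, "y": 8, "z": 0, "roll": 0}
    - {"grip": 1, "x": 0, "y": 8, "z": 0, "roll": 0}
    - {"grip": 1, "x": 0, "y": 8, "z": 0, "roll": 0}
    - {"grip": 1, "x": 0, "y": 8, "z": 0, "roll": 0}
    - {"grip": 1, "x": 0, "y": 8, "z": 0, "roll": 0}

```text
clock: 9.6
tcp_pos: [0.546, -0.0445, 0.0208]
orientation: [0.0, 0.073, 0.997, -0.0]
wrist_force: [-0.2, -3.4, 0.4]
finger_gap: -0.0
grip_force: 1.7
```

servo_tool:
  increments:
    - {"grip": 1, "x": 0, "y": 9, "z": 0, "roll": 0}
    - {"grip": 1, "x": 0, "y": 9, "z": 0, "roll": 0}
    - {"grip": 1, "x": 0, "y": 9, "z": 0, "roll": 0}
    - {"grip": 1, "x": 0, "y": 9, "z": 0, "roll": 0}
    - {"grip": 1, "x": 0, "y": 9, "z": 0, "roll": 0}

```text
clock: 10.02
tcp_pos: [0.5522, 0.0006, 0.0207]
orientation: [-0.0, 0.073, 0.997, 0.0]
wrist_force: [-0.5, -2.4, -0.8]
finger_gap: -0.0
grip_force: 0.8
```

servo_tool:
  increments:
    - {"grip": 1, "x": 0, "y": 9, "z": 0, "roll": 0}
    - {"grip": 1, "x": 0, "y": 9, "z": 0, "roll": 0}
    - {"grip": 1, "x": 0, "y": 9, "z": 0, "roll": 0}
    - {"grip": 1, "x": 0, "y": 9, "z": 0, "roll": 0}
    - {"grip": 1, "x": 0, "y": 0, "z": 0, "roll": 0}

```text
clock: 10.43
tcp_pos: [0.5577, 0.0372, 0.0208]
orientation: [0.0, 0.072, 0.997, 0.001]
wrist_force: [-0.3, 0.5, 0.6]
finger_gap: -0.0003
grip_force: 0.0
```

```bash
python3 - <<'E'
from h import *
im,C=shot('scene','s2.png'); s=env.get_state();d=s['tcp_pos'][:2]-[.5567,.0226];print(s['tcp_pos'],d@[.148,.989],d@[-.989,.148])
c=cv2.cvtColor(im[210:390,290:530],cv2.COLOR_RGB2BGR);cv2.imwrite('pics/s2c.png',cv2.resize(c,(800,600),interpolation=cv2.INTER_CUBIC))
E
```

```text
[0.55754816 0.03639261 0.02071897] 0.013766423407303795 0.001202472180857063
```

View pics/s2c.png

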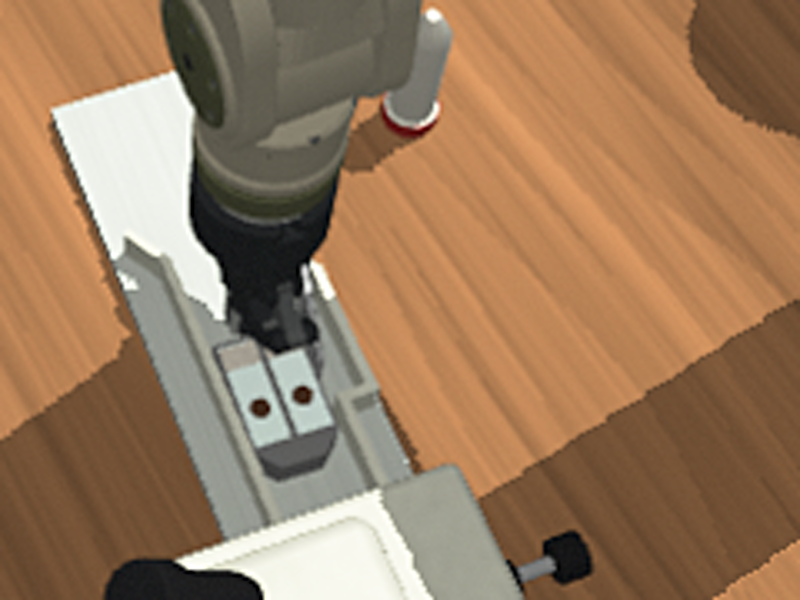

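The carrier is through the flap and straight in the lane. I'll keep pushing towards the end stop.

servo_tool:
  increments:
    - {"grip": 1, "x": 0, "y": 9, "z": 0, "roll": 0}
    - {"grip": 1, "x": 0, "y": 9, "z": 0, "roll": 0}
    - {"grip": 1, "x": 0, "y": 9, "z": 0, "roll": 0}
    - {"grip": 1, "x": 0, "y": 9, "z": 0, "roll": 0}
    - {"grip": 1, "x": 0, "y": 6, "z": 0, "roll": 0}

```text
clock: 10.9
tcp_pos: [0.5639, 0.0779, 0.0208]
orientation: [0.0, 0.073, 0.997, 0.0]
wrist_force: [0.1, -1.7, 0.2]
finger_gap: -0.0001
grip_force: 0.9
```

servo_tool:
  increments:
    - {"grip": 1, "x": 0, "y": 3, "z": 0, "roll": 0}
    - {"grip": 1, "x": 0, "y": 2, "z": 0, "roll": 0}
    - {"grip": 1, "x": 0, "y": 2, "z": 0, "roll": 0}
    - {"grip": 1, "x": 0, "y": 0, "z": 0, "roll": 0}

```text
clock: 11.23
tcp_pos: [0.5648, 0.084, 0.0208]
orientation: [0.0, 0.073, 0.997, 0.0]
wrist_force: [-0.1, 0.6, 1.1]
finger_gap: 0.0
grip_force: 0.5
```

servo_tool:
  increments:
    - {"grip": 1, "x": 0, "y": 2, "z": 0, "roll": 0}
    - {"grip": 1, "x": 0, "y": 2, "z": 0, "roll": 0}
    - {"grip": 1, "x": 0, "y": 1, "z": 0, "roll": 0}

```text
clock: 11.48
tcp_pos: [0.5654, 0.0885, 0.0208]
orientation: [-0.0, 0.073, 0.997, -0.0]
wrist_force: [0.6, -1.8, -0.2]
finger_gap: -0.0003
grip_force: 0.8
```

servo_tool:
  increments:
    - {"grip": 1, "x": 0, "y": 1, "z": 0, "roll": 0}
    - {"grip": 1, "x": 0, "y": 1, "z": 0, "roll": 0}

```text
clock: 11.65
tcp_pos: [0.5656, 0.09, 0.0208]
orientation: [-0.0, 0.073, 0.997, -0.001]
wrist_force: [-1.1, -5.5, 1.7]
finger_gap: 0.0001
grip_force: 3.0
```

servo_tool:
  increments:
    - {"grip": 1, "x": 0, "y": 1, "z": 0, "roll": 0}
    - {"grip": 1, "x": 0, "y": 1, "z": 0, "roll": 0}

```text
clock: 11.82
tcp_pos: [0.5657, 0.0903, 0.0208]
orientation: [-0.0, 0.074, 0.997, -0.003]
wrist_force: [-1.4, -11.2, 2.3]
finger_gap: -0.0002
grip_force: 6.2
```

The carrier stalls at 11 N with the finger at scanner x≈68, so it is home. I'll back off, lift out and move to the knob.

servo_tool:
  increments:
    - {"grip": 1, "x": 0, "y": -5, "z": 0, "roll": 0}
    - {"grip": 1, "x": 0, "y": -3, "z": -15, "roll": 0}
    - {"grip": 1, "x": 0, "y": 0, "z": -40, "roll": 0}
    - {"grip": 1, "x": 0, "y": 0, "z": -40, "roll": 0}
    - {"grip": 0.5, "x": 0, "y": 0, "z": -40, "roll": 0}

```text
clock: 12.23
tcp_pos: [0.5637, 0.0852, 0.1564]
orientation: [-0.001, 0.073, 0.997, 0.001]
wrist_force: [1.5, -0.1, -0.9]
finger_gap: 0.0112
grip_force: 0.0
```

```bash
python3 plan.py .500 .255 .17 171.5 5
```

```text
from [0.5637 0.0852 0.1564] 171.7 tilt [-0.003  0.001 -1.   ] rows 5 dyaw -0.2
{'x': np.float64(17.5), 'y': np.float64(31.8), 'z': np.float64(-2.7), 'roll': np.float64(0.03)}
{'x': np.float64(17.5), 'y': np.float64(31.8), 'z': np.float64(-2.7), 'roll': np.float64(0.03)}
{'x': np.float64(17.6), 'y': np.float64(31.7), 'z': np.float64(-2.7), 'roll': np.float64(0.03)}
{'x': np.float64(17.6), 'y': np.float64(31.7), 'z': np.float64(-2.7), 'roll': np.float64(0.03)}
{'x': np.float64(17.6), 'y': np.float64(31.7), 'z': np.float64(-2.7), 'roll': np.float64(0.03)}
```

servo_tool:
  increments:
    - {"grip": 0, "x": 22, "y": 28, "z": 0, "roll": 0}
    - {"grip": 0, "x": 22, "y": 32, "z": 0, "roll": 0}
    - {"grip": 0, "x": 18, "y": 32, "z": 0, "roll": 0}
    - {"grip": 0, "x": 14, "y": 32, "z": 0, "roll": 0}
    - {"grip": 0, "x": 12, "y": 32, "z": 0, "roll": 0}

```text
clock: 12.65
tcp_pos: [0.4988, 0.2535, 0.1559]
orientation: [-0.0, 0.073, 0.997, 0.001]
wrist_force: [0.7, 0.3, -0.6]
finger_gap: 0.0722
grip_force: 0.0
```

servo_tool:
  increments:
    - {"grip": 0, "x": 0, "y": 0, "z": 0, "roll": 0}
    - {"grip": 0, "x": 0, "y": 0, "z": 0, "roll": 0}
    - {"grip": 0, "x": 0, "y": 0, "z": 0, "roll": 0}

```text
clock: 12.9
tcp_pos: [0.5, 0.2519, 0.1555]
orientation: [-0.0, 0.072, 0.997, -0.0]
wrist_force: [-0.2, -0.4, -0.6]
finger_gap: 0.0852
grip_force: 0.0
```

```bash
python3 - <<'E'
from h import *
im,C=shot('wrist','w5.png'); st=env.get_state()
sc,CS=shot('scene','s3.png')
d=st['tcp_pos'][:2]-[.5567,.0226];print(st['tcp_pos'],'scn',d@[.148,.989],d@[-.989,.148])
print('knob px',proj(C,[[.5055,.2547,.095]]),proj(C,[st['tcp_pos']]))
a=cv2.resize(cv2.cvtColor(im,cv2.COLOR_RGB2BGR),(400,300));b=cv2.resize(cv2.cvtColor(sc[210:390,290:530],cv2.COLOR_RGB2BGR),(400,300),interpolation=cv2.INTER_CUBIC)
cv2.imwrite('pics/c5.png',np.hstack([a,b]))
E
```

```text
[0.50031195 0.25133117 0.1554957 ] scn 0.21786969777294615 0.08961999648562703
knob px [[329.0091636  264.28333811]] [[321.40909186 305.28424854]]
```

View pics/c5.png

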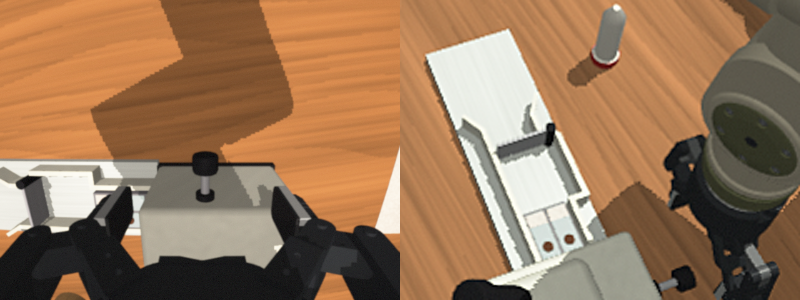

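The flap is shut, with the carrier home beneath the housing edge. The knob is at wrist (328,264), exactly where predicted.

servo_tool:
  increments:
    - {"grip": 0, "x": -4, "y": 4, "z": 20, "roll": 0}
    - {"grip": 0, "x": 0, "y": 0, "z": 30, "roll": 0}
    - {"grip": 0, "x": 0, "y": 0, "z": 20, "roll": 0}
    - {"grip": 0, "x": 0, "y": 0, "z": 7, "roll": 0}
    - {"grip": 0, "x": 0, "y": 0, "z": 0, "roll": 0}

```text
clock: 13.42
tcp_pos: [0.5037, 0.2535, 0.0767]
orientation: [-0.002, 0.074, 0.997, -0.001]
wrist_force: [-0.5, -0.5, -0.0]
finger_gap: 0.0852
grip_force: 0.0
```

servo_tool:
  increments:
    - {"grip": 0.4, "x": 0, "y": 0, "z": 0, "roll": 0}
    - {"grip": 0.6, "x": 0, "y": 0, "z": 0, "roll": 0}
    - {"grip": 0.8, "x": 0, "y": 0, "z": 0, "roll": 0}
    - {"grip": 1, "x": 0, "y": 0, "z": 0, "roll": 0}
    - {"grip": 1, "x": 0, "y": 0, "z": 0, "roll": 0}
  grip_force: 40

```text
clock: 13.83
tcp_pos: [0.5056, 0.2552, 0.0798]
orientation: [0.001, 0.073, 0.997, -0.0]
wrist_force: [-1.2, -13.6, 7.6]
finger_gap: 0.0253
grip_force: 9.0
```

servo_tool:
  increments:
    - {"grip": 1, "x": 0, "y": 0, "z": 0, "roll": 0}
    - {"grip": 1, "x": 0, "y": 0, "z": 0, "roll": 0}
    - {"grip": 1, "x": 0, "y": 0, "z": 0, "roll": 0}

```text
clock: 14.08
tcp_pos: [0.5054, 0.2539, 0.08]
orientation: [0.001, 0.073, 0.997, -0.001]
wrist_force: [-0.5, -5.7, 6.2]
finger_gap: 0.0226
grip_force: 39.1
```

servo_tool:
  increments:
    - {"grip": 1, "x": 3, "y": 0, "z": 0, "roll": 0}
    - {"grip": 1, "x": 4, "y": 0, "z": 0, "roll": 0}
    - {"grip": 1, "x": 4, "y": 0, "z": 0, "roll": 0}
    - {"grip": 1, "x": 4, "y": 0, "z": 0, "roll": 0}
    - {"grip": 1, "x": 0, "y": 0, "z": 0, "roll": 0}

```text
clock: 14.5
tcp_pos: [0.4901, 0.2562, 0.08]
orientation: [0.001, 0.073, 0.997, -0.001]
wrist_force: [0.4, -5.5, 5.3]
finger_gap: 0.0227
grip_force: 39.4
```

servo_tool:
  increments:
    - {"grip": 1, "x": 0, "y": 0, "z": 0, "roll": 0}
    - {"grip": 1, "x": 0, "y": 0, "z": 0, "roll": 0}

```text
clock: 14.67
tcp_pos: [0.4905, 0.2561, 0.08]
orientation: [0.001, 0.073, 0.997, -0.001]
wrist_force: [-0.6, -6.1, 5.4]
finger_gap: 0.0225
grip_force: 39.4
```

```bash
python3 - <<'E'
from h import *
im,C=shot('scene','s4.png'); st=env.get_state()
d=st['tcp_pos'][:2]-[.5567,.0226];print(st['tcp_pos'],'scn',d@[.148,.989],d@[-.989,.148],st['wrist_force'],st['finger_gap'])
E
```

```text
[0.49051496 0.25610728 0.07996563] scn 0.22114331614056165 0.10001608614102332 [-1.10820704 -5.61423505  5.66587166] 0.02225116055260146
```

servo_tool:
  increments:
    - {"grip": 0.5, "x": 0, "y": 0, "z": 0, "roll": 0}
    - {"grip": 0.2, "x": 0, "y": 0, "z": 0, "roll": 0}
    - {"grip": 0, "x": 0, "y": 0, "z": 0, "roll": 0}
    - {"grip": 0, "x": 0, "y": 0, "z": 0, "roll": 0}
    - {"grip": 0, "x": 0, "y": 0, "z": 0, "roll": 0}

```text
clock: 15.13
tcp_pos: [0.4901, 0.2575, 0.0787]
orientation: [-0.0, 0.073, 0.997, 0.0]
wrist_force: [0.5, -0.4, 0.5]
finger_gap: 0.0808
grip_force: 0.0
```

servo_tool:
  increments:
    - {"grip": 0, "x": 0, "y": 0, "z": -15, "roll": 0}
    - {"grip": 0, "x": 0, "y": 0, "z": -30, "roll": 0}
    - {"grip": 0, "x": 0, "y": 0, "z": -30, "roll": 0}
    - {"grip": 0, "x": 0, "y": 0, "z": 0, "roll": 0}
    - {"grip": 0, "x": 0, "y": 0, "z": 0, "roll": 0}

```text
clock: 15.55
tcp_pos: [0.4916, 0.258, 0.1557]
orientation: [0.002, 0.073, 0.997, 0.001]
wrist_force: [0.7, -0.5, -0.2]
finger_gap: 0.0853
grip_force: 0.0
```

```bash
python3 - <<'E'
from h import *
im,C=shot('wrist','w6.png'); st=env.get_state(); print(st['tcp_pos'],st['qvel'].round(3))
g=im.max(2)<60; g[:,:280]=0;g[:,380:]=0;g[330:]=0;g[:200]=0
n,l,s,c=cv2.connectedComponentsWithStats(g.astype(np.uint8)); print(s[1:],c[1:])
for y in (.085,.1,.115): print(y,proj(C,[[.5567+.222*.148-y*.989,.0226+.222*.989+y*.148,.095]]))
sc,CS=shot('scene','s5.png'); 
a=cv2.resize(cv2.cvtColor(im,cv2.COLOR_RGB2BGR),(400,300));b=cv2.resize(cv2.cvtColor(sc[210:390,290:530],cv2.COLOR_RGB2BGR),(400,300),interpolation=cv2.INTER_CUBIC)
sd,_=shot('side','d5.png')
e=cv2.resize(cv2.cvtColor(sd[150:300,200:400],cv2.COLOR_RGB2BGR),(400,300),interpolation=cv2.INTER_CUBIC)
f=cv2.resize(cv2.cvtColor(sc,cv2.COLOR_RGB2BGR),(400,300))
cv2.imwrite('pics/c6.png',np.vstack([np.hstack([a,b]),np.hstack([e,f])]))
E
```

```text
[0.49048473 0.25759471 0.15411426] [-0.001  0.021 -0.036 -0.004 -0.001  0.   ]
[[ 280  232  100   44 1934]
 [ 306  316   29   14  272]] [[321.95139607 256.43485005]
 [319.80514706 323.99632353]]
0.085 [[320.44843876 278.48304801]]
0.1 [[320.45430146 254.02535601]]
0.115 [[320.46245631 228.53942119]]
```

View pics/c6.png

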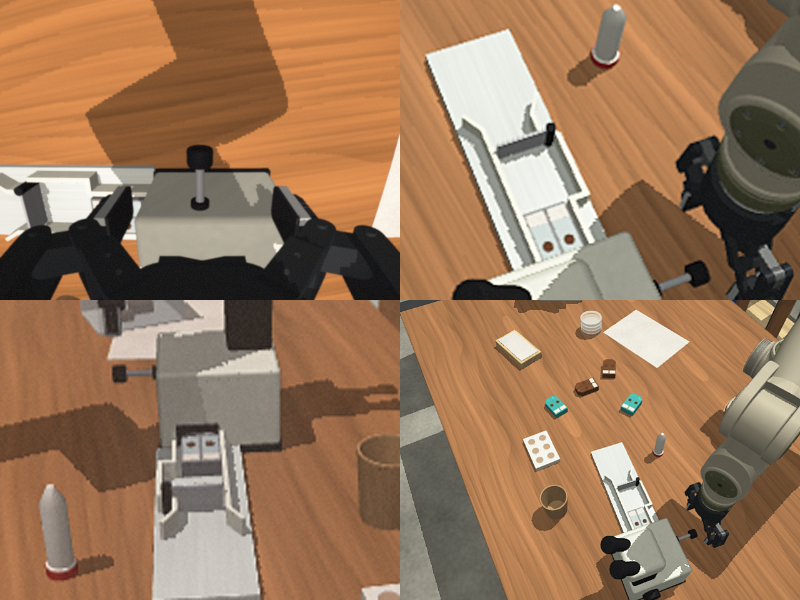

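The knob reads about 255 px against 254 expected for the middle click. The flap is shut, and the bystanders and look-alikes are unmoved. I'll check the carrier's rear edge, then hand in if it agrees.

```bash
python3 - <<'E'
from h import *
C=cam('scene');a=np.radians(81.5);o=np.array([.5567,.0226])
d=onz(C,[(363.2,337.8),(381.8,331.3)],.034)[:,:2]-o
x=d@[np.cos(a),np.sin(a)]; print(x.round(4))
if abs(x.mean()-.082)<.005: print(env.hand_in())
E
```

```text
[0.0817 0.0814]
the job is handed in; nothing more can be done
None
```

I handed the job in at about 16 s of the 66 s: the carrier is home against the end stop with the flap shut behind it, the light-path rod is at its middle click, and the cup, tube and well plate were left alone.

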